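Set the span of a bending fixture and lay the test bar on it

TASK

Get the bending fixture ready for a test: slide its movable support by the red grip until the red pointer lines up with the yellow clip (not the blue one). Then lift the grey concrete bar off the plywood board and lay it centrally and squarely across the two steel rollers, setting it down gently without dropping it, with the support still on its mark. Leave the brick-red bar and the other things on the table where they are.

Things in the scene. Friction and masses are not known exactly. Their poses are not given: they have to be found in the camera images.
- fixture: Three-point bending fixture, fixed to the table: white base plate 130 x 340 x 25 mm (x, y, z) with two steel rails on it along its y axis (rail tops 33 mm above the table), a grey fixed support near its -y end and a grey movable support on the rails. End blocks 20 mm high stand at y = +-160 mm. Origin: centre of the underside of the base; z up. Its yaw varies by up to 0.25 rad.
- carriage (a joint): Position in m of the movable support along the rails, 0 to 0.14, growing along the fixture's +y, away from the fixed support; the support lies at fixture y = -30 mm + this value. It needs about 3 N to slide and stays where it is left.
- grip (a point): Centre of the top of the red plastic grip of the movable support, 75 mm above the table: an upright block 26 mm along fixture x, 26 mm along fixture y and 42 mm high. It stands on the fixture's -x side (towards the robot), 62 mm from the rail centre line, free on both its y sides: push it along fixture y, or pinch it.
- pointer (a point): Tip of the small red pointer (6 mm wide) on the movable support's +x side, above the scale on the base. Same fixture y as the movable support's grip and roller.
- fixed_roller (a point): Middle of the top line of the fixed support's steel roller (diameter 16 mm, 64 mm long along fixture x), 83 mm above the table, at fixture y = -110 mm. The grey block below it measures 70 x 44 mm (x, y), its top 63 mm above the table.
- carriage_roller (a point): Middle of the top line of the movable support's steel roller, same size and height as the fixed one. The distance between the rollers is 80 mm + the joint value.
- yellow_clip: Yellow clip, 22 x 10 x 20 mm (x, y, z), fixed on the scale along the base's +x edge: the mark to set the pointer to. Its axes are parallel to the fixture's; the pointer is on the mark when both have the same fixture y. Origin: centre of its underside.
- blue_clip: Blue clip of the same size, fixed on the same scale: the mark of another set-up, to be ignored. Which clip is nearer to the fixed support changes.
- board: Plywood board 280 x 240 x 12 mm, fixed on the table to the robot's right, on which the two bars lie. Origin: centre of its underside.
- grey_bar: Grey concrete test bar, 240 x 40 x 30 mm (x, y, z), about 0.6 kg, lying on the board. Origin: centre of its underside; x along its length.
- red_bar: Brick-red bar of the same size, lying on the board beside the grey one, about 110 mm away; stays there. The two may be swapped.
- weight: Brass weight with a knob, diameter 50 mm, 70 mm high, loose on the table; stays there. Origin: centre of its underside.
- jar: Amber jar, diameter 66 mm, 90 mm high, loose on the table; stays there. Origin: centre of its underside.
- sample_box: Open cardboard box 140 x 100 x 50 mm holding stone chips, loose on the table; stays there. Origin: centre of its underside.
Not all that is in view belongs to the job. There is more than one size of the grey_bar; the one meant has the size given above.

How it is judged (in metres and radians):
On the way, in this order (a step that is already met when the one before it is completed fails the run):
1. the movable support's pointer is set to the yellow clip (within 6 mm), at rest, while the grey bar still lies on its board (y of pointer in the frame of yellow_clip between -0.006 and 0.006 m and velocity of joint carriage between -0.01 and 0.01 m/s and z of grey_bar in the frame of board below 0.02 m), for 0.3 s.
2. then the grey bar is lifted at least 30 mm off the board (z of grey_bar in the frame of board above 0.042 m), for 0.1 s.
At the end, for the whole second after the job is handed in: Pointer within 6 mm of the yellow clip. Grey bar at rest on both rollers (4 mm), middle within 15 mm of the rail centre line and 20 mm or more inside each roller, within 0.12 rad of the rails, ends 5 mm or more past the rollers. Red bar, weight, jar, box within 30 mm of their starts (y of pointer in the frame of yellow_clip between -0.006 and 0.006 m and z of grey_bar in the frame of fixed_roller between -0.004 and 0.004 m and z of grey_bar in the frame of carriage_roller between -0.004 and 0.004 m and angle between the x axis of grey_bar and the y axis of fixture, either way round below 0.12 rad and angle between grey_bar's own z axis and vertical below 0.05 rad and x of grey_bar in the frame of fixed_roller between -0.015 and 0.015 m and y of grey_bar in the frame of fixed_roller between 0.02 and 0.115 m and y of grey_bar in the frame of carriage_roller between -0.115 and -0.02 m and linear speed of grey_bar below 0.02 m/s and contact force between grey_bar and fixture above 1 N and distance of each of red_bar, weight, jar, sample_box from where it was at the start of the episode below 0.03 m); the robot touches nothing.
It fails at once if the red bar, weight, jar or sample box is moved by more than 30 mm (distance of any of red_bar, weight, jar, sample_box from where it was at the start of the episode above 0.03 m).
It fails at once if the grey bar is dropped or knocked: it moves faster than 0.5 m/s while the fingers do not touch it (contact force between the fingers and grey_bar below 0.1 N and linear speed of grey_bar above 0.5 m/s).
It also fails if it takes over 50 s, if anything falls off the work surface, if the arm or the gripper's body presses on something with over 40 N, if the wrist force passes 120 N, or if a joint passes its speed limit or range.

ROBOT

A 6-joint arm with a two-finger parallel gripper is mounted at the origin on the work surface. World frame = base frame: x ahead of the robot, y to its left, z up, the work surface at z = 0. Lengths are in m, angles in degrees, forces in N, time in s.
With the tool pointing down it reaches from about 0.35 to 0.725 m from the base axis. Payload 4.3 kg.
Tool frame: the origin (TCP) lies on the centre line of the jaws, within the pads' length; the fingertips stand 8 mm ahead of it and the grasp point (between the pads) lies 11 mm behind it; z points along the fingers, y is the line along which they close (so a half turn about z gives the same grasp; the last joint's range is limited). The gripper opens to 85 mm and grips with 20 to 120 N. Pads are 22 mm wide; open, the fingers measure 114 mm over their backs; the gripper's body (76 mm by 85 mm) begins 54 mm behind the grasp point. The pads swing forward as they close: fully open they stand 13 mm farther back than shut.
Start: joints at [-72.382, 21.618, 4.641, 73.018, 0, 83.68], TCP at [0.233, -0.526, 0.239] pointing down, gripper open.
Joint ranges: [-156.06, 156.06], [-48.1, 94.91], [-58.44, 69.94], [-101.28, 121.22], [-78.64, 73.56], [-180, 180]. Speed limits (degrees/s): [147.25, 147.25, 180, 180, 180, 180].

INTERFACE

Orientations are given as a 3x3 rotation matrix whose columns are the frame's x, y, z axes.
In Python, from rig import bot, vision gives the robot as it stands.
- The arm moves only by the tool send_rows, never from a script. Its argument "deltas" is a list of rows, each a list of 3 entries, a list of its own where there are three numbers: the shift along the tool's x, y, z in units of 50 mm (1.0 is 50 mm), then the turn, a rotation vector about the tool's x, y, z in units of 6 degrees (1.0 is 6 degrees), then the gripper's target within -1 to 1 (shut at 1, half-way at 0, fully open at -1). A call has 1 to 8 rows; each row is the pose to reach, as a shift and turn from the pose commanded when the call began, along the tool's axes at that moment; what a row does not reach only later rows make up. A row lasts 1/8 s, in which the tool goes at most 62.5 mm and 10.7 degrees, less where a joint would pass 70% of its speed; a pose out of reach is approached as far as the arm can. A call with a gripper value outside its range is refused whole. The fingers move at their own pace and stop on an object; "force" is the grip in N (left out, the last holds). Time passes only in rows, so rows that repeat a pose let the fingers close. It gives the time, the measured TCP pose, the force, the opening and the grip force at its end, in the units of the state.
- bot.sense(): the state, without advancing time (a new reading comes with each control period).
- vision.read_camera(name): name is "scene" or "top" or "wrist"; returns the picture (420x560x3 uint8, red, green, blue); there is no depth.
- vision.get_calibration(name): a dict with "K" (3x3 intrinsics, pixels), "k1" (the pictures are not rectified: a ray, as slopes to the right and down, at radius r is drawn at 1 + k1 r^2 times it, then the intrinsics apply), "rvec" (rotation vector, rad) and "tvec" (3), from world to camera coordinates, as OpenCV has them. Camera axes: x right, y down, z forward; pixel columns grow to the right and rows downward; lengths in m; the calibration is good to about 2 mm. A picture is of the moment at which its call begins: read the wrist's pose just before it. get_calibration takes no time and is no camera call; for the wrist camera it gives the pose at the moment of the call.
- bot.job_done(): hands the job in; it is judged then, once.
The state is a dict: "t": time; "q": joint angles; "qvel": joint speeds; "joint_efforts": joint torques, N m; "ee_pos": TCP position; "eef_rot": TCP orientation; "contact_force": force on the tool from outside, world axes, zero at the start; "ft_torque": the same for the moment, N m; "grip_width": finger opening in m; "grip_force": force on a finger pad.
Only numpy, scipy, OpenCV 4.12 (cv2) and the standard library are available. Lean on these libraries where they do the work, as an engineer would, in place of code of your own. Each camera call takes 0.05 s, during which the arm holds its last target. There are 200 camera calls.

## Working session

There is one attempt and no reset: what is moved stays moved. The work goes in short steps, Python scripts to look and compute and a tool call to move; the robot and the scene stay as the last step left them, time stands still between calls to the robot, and variables do not carry over. Pictures are saved under pics/ and viewed, at most 10 in all, crops included, and the job is handed in when it is done.

Besides the shell and the picture viewer there is one more tool, called after "Emit:" in YAML: its name, and indented under it one key for each argument. send_rows: Moves the arm, as the interface text tells. Its arguments: {"type":"object","properties":{"deltas":{"type":"array"},"force":{"type":"number"}},"required":["deltas"]}

```bash
ls; mkdir -p pics
cat > h.py <<'E'
import numpy as np, cv2
from rig import bot, vision
def cal(n):
    c=vision.get_calibration(n); R=cv2.Rodrigues(np.array(c["rvec"],float))[0]
    return np.array(c["K"]),c["k1"],R,np.array(c["tvec"],float).ravel()
def ray(c,uv):
    K,k1,R,t=c
    p=cv2.undistortPoints(np.array(uv,float).reshape(-1,1,2),K,np.array([k1,0,0,0.])).reshape(-1,2)
    d=np.c_[p,np.ones(len(p))]@R
    return -R.T@t,d
def onz(c,uv,z):
    o,d=ray(c,uv); return o+d*((z-o[2])/d[:,2])[:,None]
def proj(c,P):
    K,k1,R,t=c
    return cv2.projectPoints(np.array(P,float).reshape(-1,1,3),cv2.Rodrigues(R)[0],t,K,np.array([k1,0,0,0.]))[0].reshape(-1,2)
def save(im,f): cv2.imwrite(f,im[:,:,::-1])
E
python3 - <<'E'
from h import *
for n in("scene","top"):
    im=vision.read_camera(n); np.save(n+".npy",im); save(im,f"pics/{n}0.png"); c=cal(n); print(n,-c[2].T@c[3])
E
```

```text
pics
scene [ 1.1475199  -0.34215578  0.77359394]
top [ 0.36373852 -0.14542985  1.18458934]
```

View pics/top0.png

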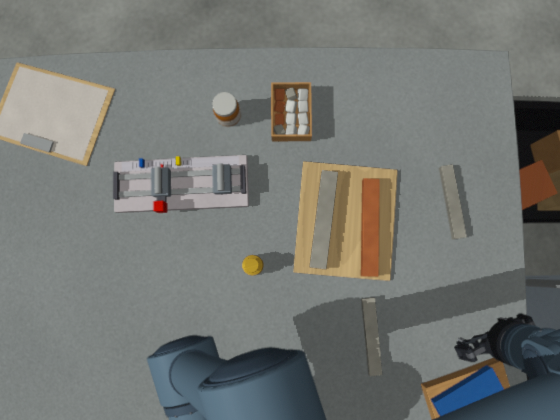

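View pics/scene0.png

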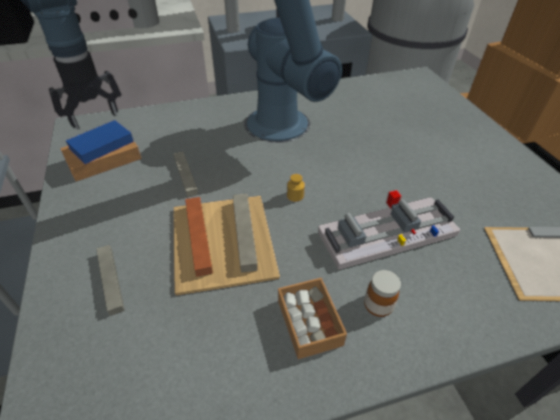

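Top view: the robot is at the bottom, +x is up and +y is left. Grey bar candidates are A (325,220) on the board, B (453,202) on the table and C (372,336) on the table. B and C are narrower and lie off the board, so I choose A. The red grip is at (160,207), the yellow clip at (178,160), the blue clip at (142,163) and the pointer near (162,167).

```bash
cat > m.py <<'E'
from h import *
im=np.load("top.npy"); c=cal("top"); hsv=cv2.cvtColor(im,cv2.COLOR_RGB2HSV)
def blob(lo,hi,roi):
    x0,x1,y0,y1=roi; m=cv2.inRange(hsv,np.array(lo),np.array(hi)); k=np.zeros_like(m);k[y0:y1,x0:x1]=m[y0:y1,x0:x1]
    n,l,s,ce=cv2.connectedComponentsWithStats(k); i=1+np.argsort(-s[1:,4])
    return [(ce[j].round(1),s[j]) for j in i[:3]],l,i
R=(105,260,145,225)
for nm,lo,hi,z in(("yellow",(20,150,120),(35,255,255),.045),("blue",(100,130,60),(125,255,255),.045),("red",(0,180,120),(6,255,255),.075)):
    for ce,s in blob(lo,hi,R)[0]: print(nm,ce,s,onz(c,ce,z).round(4))
# base plate
b,l,i=blob((0,0,165),(180,40,255),R)
def rect(mask,z):
    pts=np.argwhere(mask)[:,::-1]; r=cv2.minAreaRect(cv2.convexHull(pts.astype(np.float32))); p=cv2.boxPoints(r); P=onz(c,p,z)[:,:2]
    e=[np.linalg.norm(P[k]-P[k-1]) for k in range(4)]; k=int(np.argmax(e)); d=P[k]-P[k-1]
    print(p.round(1).tolist(),"centre",P.mean(0).round(4),"sides",np.round(e,3),"yaw long",np.degrees(np.arctan2(d[1],d[0])).round(2))
pl=cv2.inRange(hsv,np.array((0,0,150)),np.array((180,45,255))); k=np.zeros_like(pl); k[150:218,108:252]=pl[150:218,108:252]
k=cv2.morphologyEx(k,cv2.MORPH_OPEN,np.ones((3,3)));rect(k>0,.025)
# bars
b,l,i=blob((0,0,60),(180,70,255),(305,345,165,275)); print(b[0]); rect(l==i[0],.042)
b,l,i=blob((0,140,60),(10,255,255),(350,390,165,285)); print(b[0]); rect(l==i[0],.042)
b,l,i=blob((12,60,60),(28,255,255),(285,405,150,285)); print("board",b[0]); rect(l==i[0],.012)
for n,u,z in(("jar",(225,100),.09),("weight",(253,265),.07),("box",(291,112),.05)): print(n,onz(c,u,z).round(3))
cr=cv2.resize(im[140:285,100:345],None,fx=3.2,fy=3.2,interpolation=cv2.INTER_CUBIC); save(cr,"pics/crop1.png")
E
python3 m.py; python3 -c "
from rig import bot
s=bot.sense();print(s['eef_rot'],s['t'])"
```

```text
yellow [177.5 160.1] [176 156   4   9  35] [[0.6283 0.1297 0.045 ]]
blue [141.  162.5] [139 159   5   8  38] [[0.6234 0.2221 0.045 ]]
red [158.1 205.6] [154 201   9  10  88] [[0.5109 0.1666 0.075 ]]
red [162.  165.5] [162 165   1   2   2] [[0.6085 0.1601 0.075 ]]
[[111.69999694824219, 160.8000030517578], [245.0, 154.60000610351562], [247.3000030517578, 205.10000610351562], [114.0, 211.3000030517578]] centre [0.575  0.1302] sides [0.13  0.342 0.128 0.337] yaw long -88.01
(array([323.4, 219.4]), array([ 310,  170,   28,   99, 1650], dtype=int32))
[[309.0, 266.8999938964844], [321.20001220703125, 169.39999389648438], [337.8999938964844, 171.5], [325.79998779296875, 269.0]] centre [ 0.4817 -0.2294] sides [0.04  0.24  0.041 0.24 ] yaw long -7.68
(array([378., 191.]), array([378, 191,   1,   1,   1], dtype=int32))
[[378.0, 191.0], [378.0, 191.0], [378.0, 191.0], [378.0, 191.0]] centre [ 0.5489 -0.3636] sides [0. 0. 0. 0.] yaw long 0.0
board (array([345.5, 220. ]), array([ 293,  161,  104,  120, 7616], dtype=int32))
[[292.70001220703125, 272.1000061035156], [302.3999938964844, 160.8000030517578], [399.5, 169.3000030517578], [389.79998779296875, 280.6000061035156]] centre [ 0.4811 -0.2883] sides [0.24  0.28  0.247 0.281] yaw long 173.35
jar [[0.766 0.008 0.09 ]]
weight [[ 0.37  -0.061  0.07 ]]
box [[ 0.747 -0.152  0.05 ]]
[[ 9.13985703e-01  4.05745992e-01 -5.69931963e-04]
 [ 4.05746351e-01 -9.13984070e-01  1.73752472e-03]
 [ 1.84084955e-04 -1.81932056e-03 -9.99998328e-01]] 0.1
```

View pics/crop1.png

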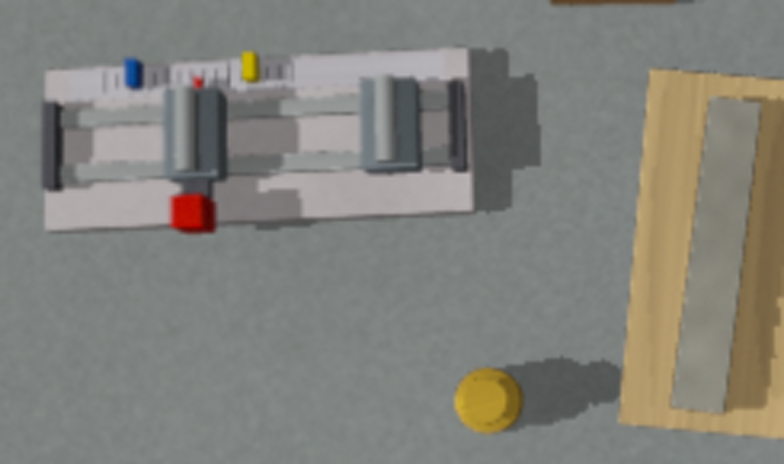

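The crop shows the base plate, the red grip left of its goal, and the yellow clip to the right of the pointer. The grey bar measures 240 x 40 mm, so the choice is confirmed. The support has to move about 41 mm towards -y. First I move to a hover above the grip, turning by way of the half-turn yaw so that joint 6 stays in range.

Emit:
send_rows:
  deltas:
    - [[0.66, -0.64, 0], [0, 0, -1.65], -1]
    - [[1.32, -1.28, 0], [0, 0, -3.3], -1]
    - [[1.99, -1.91, 0], [0, 0, -4.95], -1]
    - [[2.65, -2.55, 0], [0, 0, -6.6], -1]
    - [[3.31, -3.19, 0], [0, 0, -8.25], -1]
    - [[3.98, -3.83, 0], [0, 0, -9.9], -1]
    - [[4.64, -4.46, 0], [0, 0, -11.55], -1]
    - [[5.3, -5.1, 0], [0, 0, -13.2], -1]

```text
t: 1.1
ee_pos: [0.3722, -0.1834, 0.239]
eef_rot: [[-0.233, 0.973, -0.0], [0.973, 0.233, 0.0], [0.0, -0.0, -1.0]]
contact_force: [1.1, -0.3, 0.3]
grip_width: 0.0855
grip_force: 0.0
```

```bash
cat > go.py <<'E'
# usage: go.py x y z yaw_deg  -> shift (units) and turn (units) from the present pose, tool down
import sys; from h import *; from scipy.spatial.transform import Rotation as Ro
x,y,z,a=map(float,sys.argv[1:5]); s=bot.sense(); R=np.array(s["eef_rot"]).reshape(3,3); p=np.array(s["ee_pos"])
T=Ro.from_euler("z",a,degrees=True).as_matrix()@np.diag([1,-1,-1])
print("t",round(s["t"],2),"p",p.round(4),"yaw",np.degrees(np.arctan2(R[1,0],R[0,0])).round(2),"q",np.round(s["q"],1),"w",s["grip_width"],"F",np.round(s["contact_force"],1))
print("shift",(R.T@(np.array([x,y,z])-p)/.05).round(3),"turn",(Ro.from_matrix(R.T@T).as_rotvec(degrees=True)/6).round(3))
E
python3 go.py .513 .155 .20 182.3
```

```text
t 1.1 p [ 0.3722 -0.1834  0.239 ] yaw 103.45 q [-35.    3.2 -18.9  67.9   0.   41.5] w 0.08553930183495112 F [ 1.1 -0.3  0.3]
shift [5.928 4.313 0.781] turn [ 0.0000e+00 -4.0000e-03 -1.3142e+01]
```

Emit:
send_rows:
  deltas:
    - [[0.74, 0.54, 0.1], [0, 0, -1.64], -1]
    - [[1.48, 1.08, 0.2], [0, 0, -3.28], -1]
    - [[2.22, 1.62, 0.3], [0, 0, -4.93], -1]
    - [[2.96, 2.15, 0.4], [0, 0, -6.57], -1]
    - [[3.7, 2.7, 0.5], [0, 0, -8.2], -1]
    - [[4.45, 3.24, 0.6], [0, 0, -9.86], -1]
    - [[5.19, 3.78, 0.7], [0, 0, -11.5], -1]
    - [[5.93, 4.31, 0.78], [0, 0, -13.14], -1]

```text
t: 2.1
ee_pos: [0.5145, 0.1542, 0.1996]
eef_rot: [[-0.999, -0.04, -0.001], [-0.04, 0.999, -0.0], [0.001, -0.0, -1.0]]
contact_force: [0.4, -0.5, -0.1]
grip_width: 0.0851
grip_force: 0.0
```

```bash
python3 go.py .513 .1666 .048 182.3
python3 - <<'E'
from h import *
c=cal("wrist"); im=vision.read_camera("wrist"); save(im,"pics/w1.png"); np.save("w1.npy",im); print(-c[2].T@c[3],c[2][2])
E
```

```text
t 2.1 p [0.5145 0.1542 0.1996] yaw -177.68 q [ 9.9 18.1 -6.4 65.6 -0.   7.6] w 0.08510107499116323 F [ 0.4 -0.5 -0.1]
shift [0.018 0.251 3.032] turn [-0.004 -0.009  0.003]
[0.43812454 0.15086903 0.33448226] [ 0.30219244  0.01076257 -0.95318618]
```

View pics/w1.png

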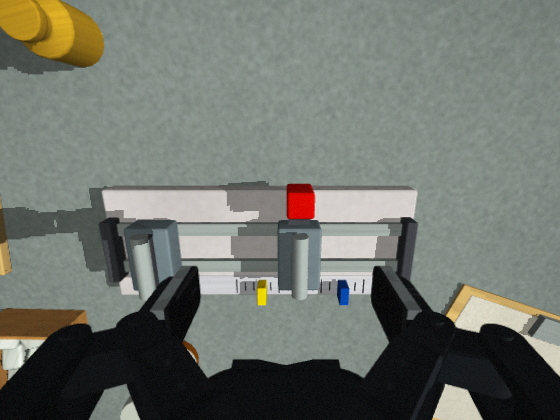

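The wrist view shows the grip at (300,201), the movable roller at x=300, the yellow clip at (262,292) and the blue clip at (343,292). Now I measure from this view.

```bash
cat > w.py <<'E'
from h import *
def comp(m):
    n,l,s,ce=cv2.connectedComponentsWithStats(m.astype(np.uint8)); j=1+np.argmax(s[1:,4]); return ce[j],s[j],l==j
def measure(im,c):
    h=cv2.cvtColor(im,cv2.COLOR_RGB2HSV); r={}
    for n,lo,hi in(("yellow",(22,150,80),(34,255,255)),("blue",(100,130,60),(125,255,255)),("red",(0,190,90),(5,255,255))):
        m=cv2.inRange(h,np.array(lo),np.array(hi)); 
        if n=="yellow": m[:200]=0
        r[n]=comp(m>0)
    return r,h
E
python3 - <<'E'
from w import *
im=np.load("w1.npy"); c=cal("wrist"); r,h=measure(im,c)
for n in r: print(n,r[n][0].round(1),r[n][1])
# top faces: brighter part
for n in r:
    v=h[...,2]*r[n][2]; th=cv2.threshold(v[r[n][2]].reshape(-1,1),0,255,cv2.THRESH_OTSU)[0]
    ce,s,_=comp(v>th); z=.075 if n=="red" else .045
    print(n,"top",ce.round(1),s,onz(c,ce,z).round(4))
# plate edges on near long edge at z=.025
b=((h[...,2]>165)&(h[...,1]<45)).astype(np.uint8)
cols=np.r_[115:225,320:405]; tops=[(x,next((y for y in range(175,215) if b[y:y+3,x].all()),0)-.5) for x in cols]
tops=np.array([t for t in tops if t[1]>0]); P=onz(c,tops,.025)[:,:2]
f=np.polyfit(P[:,1],P[:,0],1); res=P[:,0]-np.polyval(f,P[:,1]); k=abs(res)<.002; f=np.polyfit(P[k,1],P[k,0],1)
print("near edge yaw",np.degrees(np.arctan(-f[0])),"x at y=.13",np.polyval(f,.13),k.sum(),len(k))
for y in range(190,215,6):
    x=np.where(b[y,80:440])[0]+80; E=onz(c,[(x[0]-.5,y),(x[-1]+.5,y)],.025); print(y,x[0],x[-1],E[:,:2].round(4).tolist(),np.linalg.norm(E[0]-E[1]).round(4))
E
```

```text
yellow [261.6 292.3] [257 280  10  25 236]
blue [343.5 292.6] [338 281  11  24 215]
red [300.1 201.4] [287 184  28  35 914]
yellow top [261.9 295.4] [258 282   9  23 151] [[0.6316 0.1381 0.045 ]]
blue top [344.3 296.2] [340 288   9  17 138] [[0.6282 0.2307 0.045 ]]
red top [301.1 205.4] [289 193  26  26 657] [[0.5154 0.1731 0.075 ]]
near edge yaw 2.851834595043349 x at y=.13 0.5148909547908606 195 195
190 104 416 [[0.5231, -0.0338], [0.5072, 0.2987]] 0.3329
196 103 416 [[0.5298, -0.0358], [0.5137, 0.2999]] 0.3361
202 104 415 [[0.5364, -0.0357], [0.5204, 0.3]] 0.3361
208 105 415 [[0.5432, -0.0355], [0.5272, 0.3013]] 0.3372
214 124 414 [[0.5491, -0.0161], [0.534, 0.3014]] 0.3179
```

The wrist and top views agree that the slide is about 41 mm (40.7 and 42.7). The fixture yaw is about 2.5°. Now I descend and pinch the grip.

Emit:
send_rows:
  deltas:
    - [[0, 0.32, 0.6], [0, 0, 0], -1]
    - [[0, 0.32, 1.3], [0, 0, 0], -1]
    - [[0, 0.32, 2.0], [0, 0, 0], -1]
    - [[0, 0.32, 2.6], [0, 0, 0], -1]
    - [[0, 0.32, 3.0], [0, 0, 0], -1]
    - [[0, 0.32, 3.0], [0, 0, 0], 0.4]
    - [[0, 0.32, 3.0], [0, 0, 0], 0.8]
    - [[0, 0.32, 3.0], [0, 0, 0], 0.8]
  force: 25

```text
t: 3.15
ee_pos: [0.515, 0.1689, 0.0515]
eef_rot: [[-0.999, -0.034, 0.002], [-0.034, 0.999, 0.0], [-0.002, 0.0, -1.0]]
contact_force: [1.3, -0.1, -0.5]
grip_width: 0.0325
grip_force: 0.0
```

Emit:
send_rows:
  deltas:
    - [[0, 0, 0], [0, 0, 0], 0.8]
    - [[0, 0, 0], [0, 0, 0], 0.8]

```text
t: 3.4
ee_pos: [0.515, 0.1687, 0.0515]
eef_rot: [[-0.999, -0.035, 0.002], [-0.035, 0.999, -0.0], [-0.002, -0.0, -1.0]]
contact_force: [-1.3, -1.2, 5.8]
grip_width: 0.0256
grip_force: 29.0
```

```bash
cat > look.py <<'E'
from w import *; import sys
c=cal("wrist"); im=vision.read_camera("wrist"); np.save("w2.npy",im); save(im,sys.argv[1]); r,h=measure(im,c)
s=bot.sense(); print(s["t"],s["ee_pos"],s["grip_width"],s["grip_force"])
for n in r:
    v=h[...,2]*r[n][2]; th=cv2.threshold(v[r[n][2]].reshape(-1,1),0,255,cv2.THRESH_OTSU)[0]
    ce,q,_=comp(v>th); z=.075 if n=="red" else .045
    print(n,r[n][0].round(1),r[n][1],"top",ce.round(1),q,onz(c,ce,z).round(4))
E
python3 look.py pics/w2.png
```

```text
Traceback (most recent call last):
  File "look.py", line 2, in <module>
    c=cal("wrist"); im=vision.read_camera("wrist"); np.save("w2.npy",im); save(im,sys.argv[1]); r,h=measure(im,c)
                                                                                                    ~~~~~~~^^^^^^
  File "w.py", line 9, in measure
    r[n]=comp(m>0)
         ~~~~^^^^^
  File "w.py", line 3, in comp
    n,l,s,ce=cv2.connectedComponentsWithStats(m.astype(np.uint8)); j=1+np.argmax(s[1:,4]); return ce[j],s[j],l==j
                                                                       ~~~~~~~~~^^^^^^^^^
ValueError: attempt to get argmax of an empty sequence
```

View pics/w2.png

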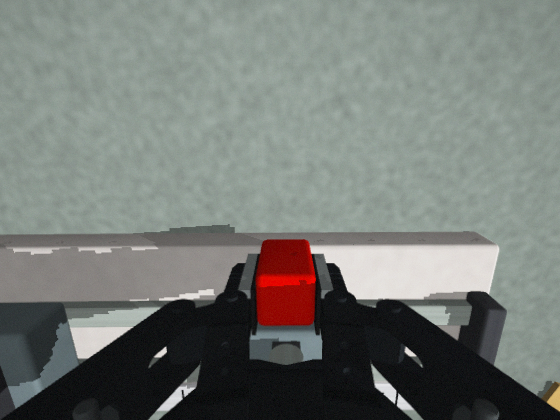

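The grip is held at (287,280). I slide it 41 mm towards -y, release, go up and check.

Emit:
send_rows:
  deltas:
    - [[0, -0.15, 0], [0, 0, 0], 0.8]
    - [[0, -0.3, 0], [0, 0, 0], 0.8]
    - [[0, -0.45, 0], [0, 0, 0], 0.8]
    - [[-0.01, -0.6, 0], [0, 0, 0], 0.8]
    - [[-0.01, -0.72, 0], [0, 0, 0], 0.8]
    - [[-0.01, -0.82, 0], [0, 0, 0], 0.8]
    - [[-0.01, -0.82, 0], [0, 0, 0], 0.8]
    - [[-0.01, -0.82, 0], [0, 0, 0], 0.8]

```text
t: 4.45
ee_pos: [0.5167, 0.128, 0.0515]
eef_rot: [[-0.999, -0.035, 0.002], [-0.035, 0.999, 0.0], [-0.002, 0.0, -1.0]]
contact_force: [-1.5, -0.6, 7.1]
grip_width: 0.0257
grip_force: 29.2
```

Emit:
send_rows:
  deltas:
    - [[0, 0, 0], [0, 0, 0], -0.3]
    - [[0, 0, 0], [0, 0, 0], -0.6]
    - [[0, 0, 0], [0, 0, 0], -1]
    - [[0, 0, -0.8], [0, 0, 0], -1]
    - [[0, 0, -1.6], [0, 0, 0], -1]
    - [[0, 0, -2.4], [0, 0, 0], -1]
    - [[0, 0, -3.0], [0, 0, 0], -1]
    - [[0, 0, -3.0], [0, 0, 0], -1]

```text
t: 5.45
ee_pos: [0.5178, 0.128, 0.2028]
eef_rot: [[-0.999, -0.034, 0.005], [-0.034, 0.999, 0.001], [-0.005, 0.0, -1.0]]
contact_force: [-0.4, -0.7, -0.6]
grip_width: 0.0853
grip_force: 0.0
```

```bash
python3 look.py pics/w3.png
```

```text
5.5 [0.51666903 0.12785889 0.20099264] 0.08516421523916776 0.0
yellow [285.1 297.5] [281 295   9   6  53] top [285.5 297. ] [282 295   8   5  40] [[0.6379 0.1319 0.045 ]]
blue [366.3 287.5] [360 276  12  24 204] top [366.9 291.7] [363 284   9  16 116] [[0.6276 0.2239 0.045 ]]
red [285.2 197.4] [272 180  28  35 905] top [285.9 201.4] [273 189  27  26 653] [[0.5156 0.128  0.075 ]]
```

View pics/w3.png

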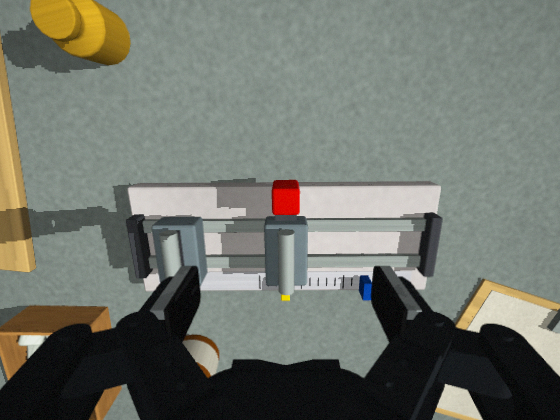

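The grip and roller (286) now line up with the yellow clip (285,297). I check the remaining offset in the other cameras.

Run:
```python
from w import *
im=np.load("w2.npy"); c=cal("wrist"); h=cv2.cvtColor(im,cv2.COLOR_RGB2HSV)
b=((h[...,2]>165)&(h[...,1]<45)).astype(np.uint8)
cols=np.r_[140:210,310:430]; tops=[(x,next((y for y in range(170,215) if b[y:y+3,x].all()),0)-.5) for x in cols]
tops=np.array([t for t in tops if t[1]>0]); P=onz(c,tops,.025)[:,:2]; f=np.polyfit(P[:,1],P[:,0],1); res=P[:,0]-np.polyval(f,P[:,1]);k=abs(res)<.002; f=np.polyfit(P[k,1],P[k,0],1)
print("edge yaw",np.degrees(np.arctan(-f[0])),np.polyval(f,.13),k.sum(),len(k))
# roller of movable and fixed: left/right edges in rows at z=.083 top line approx centre
g=cv2.GaussianBlur(im,(3,3),0).astype(int).sum(2)
for y in(240,250,260,270): print(y,(g[y,160:186]//3).tolist(),(g[y,274:300]//3).tolist())
for n in("scene","top"):
    i=vision.read_camera(n); np.save(n+"1.npy",i); cc=cal(n); hh=cv2.cvtColor(i,cv2.COLOR_RGB2HSV)
    for nm,lo,hi in(("y",(22,150,80),(34,255,255)),("r",(0,190,90),(6,255,255))):
        m=cv2.inRange(hh,np.array(lo),np.array(hi)); N,l,s,ce=cv2.connectedComponentsWithStats(m)
        for j in range(1,N):
            if 3<=s[j,4]<400: print(n,nm,ce[j].round(1),s[j])
i=np.load("scene1.npy"); save(cv2.resize(i[170:280,310:470],None,fx=5,fy=5,interpolation=cv2.INTER_CUBIC),"pics/s1.png")
```

```text
edge yaw 2.346157699463914 0.5106685843720743 190 190
240 [82, 90, 97, 113, 133, 146, 157, 172, 183, 185, 186, 187, 187, 184, 180, 171, 153, 124, 89, 65, 68, 97, 122, 129, 127, 127] [76, 76, 75, 74, 76, 84, 93, 105, 119, 134, 147, 160, 170, 179, 186, 188, 187, 186, 183, 168, 145, 131, 127, 127, 127, 127]
250 [76, 83, 97, 115, 132, 147, 160, 170, 178, 184, 186, 186, 185, 185, 185, 182, 175, 162, 137, 99, 66, 65, 91, 117, 126, 127] [76, 76, 76, 75, 76, 80, 89, 102, 117, 131, 145, 159, 170, 179, 185, 187, 186, 186, 183, 167, 143, 129, 127, 127, 128, 128]
260 [75, 75, 78, 88, 104, 122, 140, 154, 166, 175, 182, 185, 185, 186, 186, 185, 183, 177, 166, 143, 105, 71, 62, 81, 108, 123] [75, 75, 75, 74, 75, 80, 89, 100, 115, 130, 145, 158, 169, 179, 185, 187, 187, 186, 184, 169, 145, 130, 128, 128, 127, 127]
270 [74, 74, 74, 75, 84, 99, 115, 133, 150, 162, 172, 180, 185, 186, 185, 185, 179, 154, 114, 83, 72, 70, 70, 71, 72, 74] [76, 76, 76, 75, 74, 79, 88, 99, 113, 128, 143, 157, 168, 178, 185, 187, 187, 186, 183, 167, 143, 128, 125, 126, 126, 126]
scene y [401.1 239.3] [398 234   8  11  54]
scene r [379.7 200.8] [375 195  11  14 113]
top y [177.7 160.4] [176 156   5   9  39]
top y [252.2 264.6] [243 255  20  20 306]
top r [175.  205.2] [170 200  11  12 116]
```

View pics/s1.png

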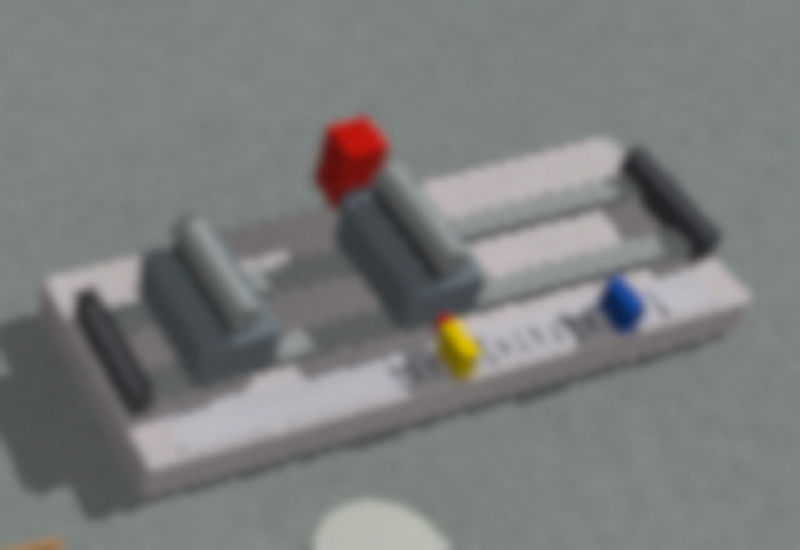

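In the scene crop, the pointer tip at (443,318) meets the yellow clip at (457,345), and every estimate puts the offset under 2 mm. Next I go above the grey bar.

```bash
python3 go.py .482 -.229 .20 172.3
```

```text
t 5.6 p [0.5152 0.1277 0.1991] yaw -178.03 q [ 7.1 17.4 -7.4 65.3 -0.   5.1] w 0.0852543388889765 F [ 0.5 -0.2 -0. ]
shift [ 0.909 -7.106 -0.015] turn [-0.004 -0.018  1.612]
```

Emit:
send_rows:
  deltas:
    - [[0.13, -1.0, 0], [0, 0, 0.2], -1]
    - [[0.26, -2.0, 0], [0, 0, 0.4], -1]
    - [[0.38, -3.0, 0], [0, 0, 0.7], -1]
    - [[0.51, -4.0, 0], [0, 0, 0.9], -1]
    - [[0.65, -5.1, 0], [0, 0, 1.15], -1]
    - [[0.79, -6.2, 0], [0, 0, 1.4], -1]
    - [[0.91, -7.11, 0], [0, 0, 1.61], -1]
    - [[0.91, -7.11, 0], [0, 0, 1.61], -1]

```text
t: 6.6
ee_pos: [0.4815, -0.2316, 0.1984]
eef_rot: [[-0.99, 0.139, -0.002], [0.139, 0.99, 0.001], [0.002, 0.001, -1.0]]
contact_force: [0.9, 0.8, -0.9]
grip_width: 0.0854
grip_force: 0.0
```

```bash
python3 - <<'E'
from w import *
vision.read_camera("top")
c=cal("wrist"); im=vision.read_camera("wrist"); np.save("w4.npy",im); save(im,"pics/w4.png"); h=cv2.cvtColor(im,cv2.COLOR_RGB2HSV)
print(proj(c,[.4817,-.2294,.042]), proj(c,[[.36,-.21,.042],[.6,-.245,.042]]), -c[2].T@c[3])
E
python3 go.py .482 -.229 .026 172.3
```

```text
[[285.76969357 196.87101794]] [[288.81944636  62.36551271]
 [286.29652885 298.48341671]] [ 0.40599993 -0.21958428  0.33356245]
t 6.7 p [ 0.4817 -0.2286  0.1988] yaw 172.27 q [-32.2  17.8  -6.9  65.5   0.  -24.5] w 0.08524146515108669 F [ 0.4  0.4 -0.2]
shift [-0.015 -0.014  3.456] turn [ 0.017 -0.025 -0.005]
```

View pics/w4.png

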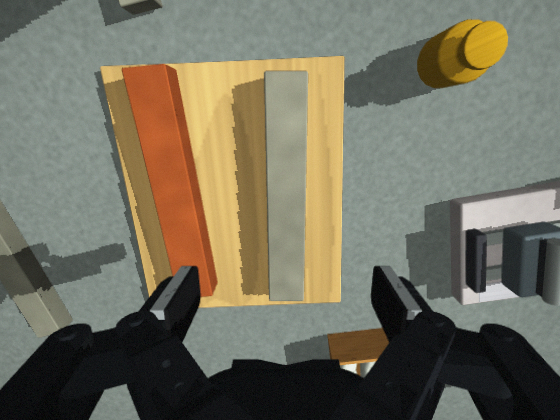

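The wrist view shows the grey bar's top face from (265–306,71) to (269–304,300), with the jaws straddling it and the red bar clear at left. Now I work out the centre.

Run:
```python
from h import *
c=cal("wrist"); P=onz(c,[(265.5,71),(306.5,71),(304,300),(269.5,300)],.042)[:,:2]; a,b=(P[0]+P[1])/2,(P[2]+P[3])/2
print(P.round(4).tolist(),"len",np.linalg.norm(a-b),"w",np.linalg.norm(P[0]-P[1]),np.linalg.norm(P[2]-P[3]),"centre",(a+b)/2,"yaw",np.degrees(np.arctan2(*(a-b)[::-1])))
```

```text
[[0.3642, -0.2307], [0.3691, -0.1943], [0.6051, -0.2239], [0.5998, -0.2629]] len 0.23778312058894754 w 0.03673398333113782 0.03932884819876871 centre [ 0.48453161 -0.22796631] yaw 172.52516996873902
```

Emit:
send_rows:
  deltas:
    - [[-0.04, 0.02, 0.7], [0, 0, 0], -1]
    - [[-0.04, 0.02, 1.4], [0, 0, 0], -1]
    - [[-0.04, 0.02, 2.1], [0, 0, 0], -1]
    - [[-0.04, 0.02, 2.8], [0, 0, 0], -1]
    - [[-0.04, 0.02, 3.2], [0, 0, 0], -1]
    - [[-0.04, 0.02, 3.45], [0, 0, 0], -1]
    - [[-0.04, 0.02, 3.45], [0, 0, 0], -1]
    - [[-0.04, 0.02, 3.45], [0, 0, 0], 0.5]
  force: 80

```text
t: 7.7
ee_pos: [0.4855, -0.2284, 0.0286]
eef_rot: [[-0.991, 0.133, 0.001], [0.133, 0.991, -0.001], [-0.001, -0.001, -1.0]]
contact_force: [0.6, -1.1, 1.4]
grip_width: 0.0701
grip_force: 0.0
```

Emit:
send_rows:
  deltas:
    - [[0, 0, 0], [0, 0, 0], 0.6]
    - [[0, 0, 0], [0, 0, 0], 0.6]
    - [[0, 0, 0], [0, 0, 0], 0.6]
    - [[0, 0, 0], [0, 0, 0], 0.6]

```text
t: 8.2
ee_pos: [0.4856, -0.2292, 0.0291]
eef_rot: [[-0.991, 0.134, 0.002], [0.134, 0.991, -0.002], [-0.002, -0.001, -1.0]]
contact_force: [-0.9, -0.5, 5.6]
grip_width: 0.0387
grip_force: 83.1
```

The bar is gripped at a width of 39 mm. I lift it.

Emit:
send_rows:
  deltas:
    - [[0, 0, -0.2], [0, 0, 0], 0.6]
    - [[0, 0, -0.5], [0, 0, 0], 0.6]
    - [[0, 0, -0.9], [0, 0, 0], 0.6]
    - [[0, 0, -1.4], [0, 0, 0], 0.6]
    - [[0, 0, -1.9], [0, 0, 0], 0.6]
    - [[0, 0, -2.4], [0, 0, 0], 0.6]
    - [[0, 0, -2.8], [0, 0, 0], 0.6]
    - [[0, 0, -3.0], [0, 0, 0], 0.6]

```text
t: 9.2
ee_pos: [0.4851, -0.2285, 0.1794]
eef_rot: [[-0.991, 0.134, 0.001], [0.134, 0.991, -0.001], [-0.002, -0.001, -1.0]]
contact_force: [-0.6, 0.1, -5.7]
grip_width: 0.0383
grip_force: 81.9
```

```bash
python3 go.py .579 .0755 .178 92.35
```

```text
t 9.2 p [ 0.4851 -0.2285  0.1794] yaw 172.32 q [-32.   18.5  -8.9  62.5  -0.  -24.3] w 0.03834355649629744 F [-0.6  0.1 -5.7]
shift [-1.048  6.277  0.026] turn [5.0000e-03 1.7000e-02 1.3328e+01]
```

Emit:
send_rows:
  deltas:
    - [[-0.05, 0.3, 0], [0, 0, 0.6], 0.6]
    - [[-0.14, 0.85, 0], [0, 0, 1.8], 0.6]
    - [[-0.23, 1.4, 0], [0, 0, 3.0], 0.6]
    - [[-0.33, 2.0, 0], [0, 0, 4.2], 0.6]
    - [[-0.43, 2.6, 0], [0, 0, 5.5], 0.6]
    - [[-0.53, 3.2, 0], [0, 0, 6.8], 0.6]
    - [[-0.62, 3.7, 0], [0, 0, 7.9], 0.6]
    - [[-0.68, 4.1, 0], [0, 0, 8.7], 0.6]

```text
t: 10.2
ee_pos: [0.5455, -0.0285, 0.1773]
eef_rot: [[-0.5, 0.866, -0.001], [0.866, 0.5, 0.0], [0.001, -0.001, -1.0]]
contact_force: [-0.3, -0.9, -5.4]
grip_width: 0.0385
grip_force: 81.7
```

```bash
python3 go.py .579 .0755 .178 92.35
```

```text
t 10.2 p [ 0.5455 -0.0285  0.1773] yaw 119.99 q [-9.7 19.8 -7.3 63.   0.  50.4] w 0.03852234340326794 F [-0.3 -0.9 -5.4]
shift [ 1.467  1.621 -0.014] turn [-0.013 -0.006  4.607]
```

Emit:
send_rows:
  deltas:
    - [[0.25, 0.27, 0], [0, 0, 0.8], 0.6]
    - [[0.55, 0.6, 0], [0, 0, 1.7], 0.6]
    - [[0.85, 0.95, 0], [0, 0, 2.7], 0.6]
    - [[1.15, 1.27, 0], [0, 0, 3.6], 0.6]
    - [[1.37, 1.5, 0], [0, 0, 4.3], 0.6]
    - [[1.47, 1.62, 0], [0, 0, 4.6], 0.6]
    - [[1.47, 1.62, 0], [0, 0, 4.6], 0.6]
    - [[1.47, 1.62, 0], [0, 0, 4.6], 0.6]

```text
t: 11.2
ee_pos: [0.5786, 0.0741, 0.1775]
eef_rot: [[-0.044, 0.999, -0.001], [0.999, 0.044, -0.0], [-0.0, -0.001, -1.0]]
contact_force: [0.5, -0.1, -5.2]
grip_width: 0.0382
grip_force: 81.7
```

```bash
python3 go.py .579 .0755 .103 92.35
python3 - <<'E'
from w import *
c=cal("wrist"); im=vision.read_camera("wrist"); save(im,"pics/w5.png"); np.save("w5.npy",im)
i=vision.read_camera("top"); np.save("top2.npy",i)
save(cv2.resize(i[120:240,90:270],None,fx=3,fy=3),"pics/t2.png"); 
a=cv2.resize(im,(420,315)); b=cv2.resize(i[130:230,95:265],(380,224)); o=np.zeros((315,800,3),np.uint8); o[:,:420]=a; o[:224,420:]=b; save(o,"pics/mix.png")
E
```

```text
t 11.2 p [0.5786 0.0741 0.1775] yaw 92.53 q [ 1.1 23.9 -1.1 65.  -0.  88.6] w 0.0382244448832819 F [ 0.5 -0.1 -5.2]
shift [0.027 0.011 1.489] turn [-0.01   0.003  0.03 ]
```

View pics/mix.png

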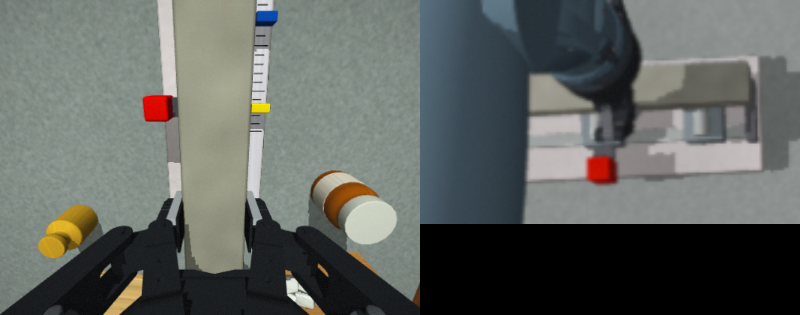

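The bar hangs parallel over the fixture. In this view the grip at (157,108) and the yellow clip at (261,108) sit on the same row. I check the centre line from here.

Run:
```python
from w import *
im=np.load("w5.npy"); c=cal("wrist"); h=cv2.cvtColor(im,cv2.COLOR_RGB2HSV)
m=cv2.inRange(h,np.array((0,190,90)),np.array((5,255,255))); m[:,:180]=0; m[:,240:]=0
ce,s,l=comp(m); v=h[...,2]*l; th=cv2.threshold(v[l].reshape(-1,1),0,255,cv2.THRESH_OTSU)[0]; t=comp(v>th)
print("red",ce,s,"top",t[0],t[1],onz(c,t[0],.075))
m=cv2.inRange(h,np.array((22,150,80)),np.array((34,255,255))); m[:,:300]=0;m[200:]=0; ce,s,l=comp(m); print("yel",ce,s,onz(c,ce,.04))
b=(h[...,2]>150)&(h[...,1]<45)
for y in(40,80,180,220):
    x=np.where(b[y,190:400])[0]+190; print(y,x[0],x[-1],onz(c,[(x[0]-.5,y),(x[-1]+.5,y)],.025)[:,:2].round(4).tolist())
```

```text
red [208.20159858 143.68294849] [ 191  127   39   35 1126] top [206.98595787 143.10130391] [191 127  37  33 997] [[0.51591346 0.12898797 0.075     ]]
yel [346.95695364 143.4602649 ] [335 137  26  13 302] [[0.6326633 0.1309169 0.04     ]]
40 212 332 [[0.5105, 0.2105], [0.6139, 0.2151]]
80 214 358 [[0.5111, 0.1794], [0.6399, 0.185]]
180 191 351 [[0.4856, 0.0879], [0.644, 0.095]]
220 223 399 [[0.5161, 0.0475], [0.6978, 0.0555]]
```

The centre line is confirmed at x ≈ 0.580. I lower the bar, slowly near contact.

Emit:
send_rows:
  deltas:
    - [[0.02, 0.01, 0.25], [0, 0, 0], 0.6]
    - [[0.02, 0.01, 0.55], [0, 0, 0], 0.6]
    - [[0.02, 0.01, 0.85], [0, 0, 0], 0.6]
    - [[0.02, 0.01, 1.1], [0, 0, 0], 0.6]
    - [[0.02, 0.01, 1.25], [0, 0, 0], 0.6]
    - [[0.02, 0.01, 1.35], [0, 0, 0], 0.6]
    - [[0.02, 0.01, 1.42], [0, 0, 0], 0.6]
    - [[0.02, 0.01, 1.45], [0, 0, 0], 0.6]

```text
t: 12.3
ee_pos: [0.5797, 0.0755, 0.1054]
eef_rot: [[-0.044, 0.999, 0.0], [0.999, 0.044, -0.0], [-0.0, 0.0, -1.0]]
contact_force: [0.8, 0.1, -5.0]
grip_width: 0.0381
grip_force: 81.8
```

Emit:
send_rows:
  deltas:
    - [[0, 0, 0.02], [0, 0, 0], 0.6]
    - [[0, 0, 0.05], [0, 0, 0], 0.6]
    - [[0, 0, 0.07], [0, 0, 0], 0.6]
    - [[0, 0, 0.07], [0, 0, 0], 0.6]

```text
t: 12.8
ee_pos: [0.5795, 0.0755, 0.1018]
eef_rot: [[-0.044, 0.999, -0.0], [0.999, 0.044, -0.0], [-0.0, -0.0, -1.0]]
contact_force: [-0.1, -0.5, -5.7]
grip_width: 0.0381
grip_force: 81.8
```

Emit:
send_rows:
  deltas:
    - [[0, 0, 0.02], [0, 0, 0], 0.6]
    - [[0, 0, 0.03], [0, 0, 0], 0.6]
    - [[0, 0, 0.04], [0, 0, 0], 0.6]
    - [[0, 0, 0.04], [0, 0, 0], 0.6]

```text
t: 13.3
ee_pos: [0.5795, 0.0755, 0.1001]
eef_rot: [[-0.044, 0.999, 0.0], [0.999, 0.044, -0.0], [-0.0, 0.0, -1.0]]
contact_force: [-0.6, 0.8, -2.7]
grip_width: 0.0381
grip_force: 82.2
```

Contact is beginning: the load has fallen from -5.7 to -2.7 N.

Emit:
send_rows:
  deltas:
    - [[0, 0, 0.01], [0, 0, 0], 0.6]
    - [[0, 0, 0.02], [0, 0, 0], 0.6]
    - [[0, 0, 0.02], [0, 0, 0], 0.6]
    - [[0, 0, 0.02], [0, 0, 0], 0.6]

```text
t: 13.8
ee_pos: [0.5796, 0.0755, 0.1]
eef_rot: [[-0.044, 0.999, 0.001], [0.999, 0.044, -0.0], [-0.0, 0.001, -1.0]]
contact_force: [-4.7, 0.2, 6.1]
grip_width: 0.0383
grip_force: 83.3
```

The bar is seated, with a reaction of +6 N. I release gently, then retreat upward.

Emit:
send_rows:
  deltas:
    - [[0, 0, 0], [0, 0, 0], 0.05]
    - [[0, 0, 0], [0, 0, 0], -0.1]
    - [[0, 0, 0], [0, 0, 0], -0.4]
    - [[0, 0, 0], [0, 0, 0], -0.8]
    - [[0, 0, 0], [0, 0, 0], -1]
    - [[0, 0, -0.2], [0, 0, 0], -1]
    - [[0, 0, -0.6], [0, 0, 0], -1]
    - [[0, 0, -1.0], [0, 0, 0], -1]
  force: 20

```text
t: 14.8
ee_pos: [0.5796, 0.0755, 0.1499]
eef_rot: [[-0.044, 0.999, 0.0], [0.999, 0.044, -0.0], [-0.0, 0.0, -1.0]]
contact_force: [0.2, 0.5, -0.5]
grip_width: 0.0852
grip_force: 0.0
```

Emit:
send_rows:
  deltas:
    - [[0, 0, -0.6], [0, 0, 0], -1]
    - [[0, 0, -1.2], [0, 0, 0], -1]
    - [[0, 0, -1.8], [0, 0, 0], -1]
    - [[0, 0, -2.2], [0, 0, 0], -1]
    - [[0, -1, -2.2], [0, 0, 0], -1]
    - [[0, -2, -2.2], [0, 0, 0], -1]
    - [[0, -2, -2.2], [0, 0, 0], -1]
    - [[0, -2, -2.2], [0, 0, 0], -1]

```text
t: 15.8
ee_pos: [0.4803, 0.0711, 0.2597]
eef_rot: [[-0.044, 0.999, 0.002], [0.999, 0.044, -0.0], [-0.0, 0.002, -1.0]]
contact_force: [1.0, 0.6, -0.5]
grip_width: 0.0852
grip_force: 0.0
```

Run:
```python
from w import *
c=cal("wrist"); im=vision.read_camera("wrist"); np.save("w6.npy",im); s=vision.read_camera("scene"); st=bot.sense(); print(st["t"],st["ee_pos"],st["contact_force"])
o=np.zeros((315,800,3),np.uint8); o[:,:420]=cv2.resize(im,(420,315)); o[:255,420:]=cv2.resize(s[160:280,300:480],(380,255),interpolation=cv2.INTER_CUBIC); save(o,"pics/mix2.png")
```

```text
15.9 [0.48118855 0.07110262 0.25951076] [0.56181813 0.08436987 0.02110416]
```

View pics/mix2.png

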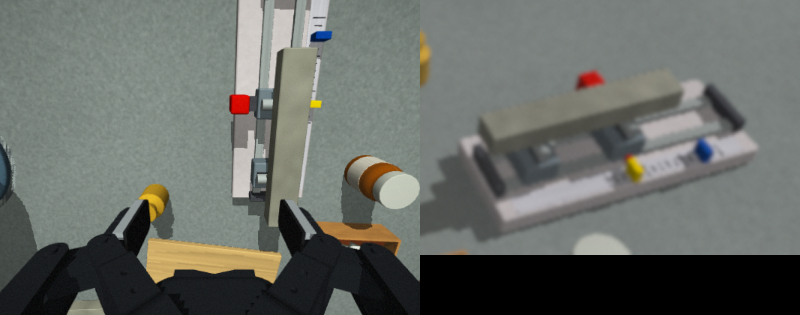

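The bar lies flat on both rollers, and the grip (240,104) and yellow clip (316,104) are still level. One numeric check before handing in.

Run:
```python
from w import *
im=np.load("w6.npy"); c=cal("wrist"); h=cv2.cvtColor(im,cv2.COLOR_RGB2HSV); k=4/3
P=onz(c,np.array([(283,48),(313,48),(295,226),(265,226)])*k,.113)[:,:2]; a,b=(P[0]+P[1])/2,(P[2]+P[3])/2
print(P.round(3).tolist(),np.linalg.norm(a-b),"c",(a+b)/2,np.degrees(np.arctan2(*(a-b)[::-1])))
for n,lo,hi,x0,x1,z in(("r",(0,190,90),(5,255,255),290,345,.075),("y",(22,150,80),(34,255,255),400,440,.045)):
    m=cv2.inRange(h,np.array(lo),np.array(hi)); m[:,:x0]=0;m[:,x1:]=0;m[200:]=0; ce,s,l=comp(m); print(n,ce,s,onz(c,ce,z))
```

```text
[[0.556, 0.195], [0.59, 0.196], [0.606, -0.04], [0.563, -0.042]] 0.23645945980357008 c [0.57875614 0.07705488] 92.80166270526144
r [319.45125786 138.50786164] [306 126  27  26 636] [[0.51591971 0.1283537  0.075     ]]
y [420.50704225 138.52112676] [413 134  16  10 142] [[0.63484967 0.13118319 0.045     ]]
```

```bash
python3 -c "
from rig import bot
print(bot.job_done())"
```

```text
the job is handed in; nothing more can be done
None
```

I handed the job in at about 16 s of robot time, with no verdict returned: by my last camera check the pointer is about 2 mm from the yellow clip, and the grey bar rests squarely across both rollers, centred to about 2 mm.

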